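# Set the lining brush and hold the banding stand at full lift

## Task

Take the lining brush (the slender, pointed one) from the wooden rest and push its handle down past the sprung jaw until it snaps fully home in both forks of the banding stand's clip, with its bristle tip over the shoulder of the toy bird on the wheel, close to the bird's neck; then let go of it. Then swing the ball lever of the cam up to its highest lift, where the lever stands straight up, and keep holding it there: the lever springs back when released, so finish with the gripper still holding it at the top. Leave the other brush, the birds and the paint things where they are.

Things in the scene. Friction and masses are not known exactly. Their poses are not given: they have to be found in the camera images.
- banding_stand: fixed pale green machine, yaw within 20 degrees. Origin on the table under the wheel's axis; x points away from the robot, y to its left, z up. Base plate x -70 to 70, y -95 to 195 mm, 12 mm thick. Along its y: cam lever at -105 mm, wheel at 0 (disc 90 mm across, carrying a toy bird 88 mm high), brush clip at 90 to 170 mm
- wheel_axis (a point): on the wheel's axis at the top of its disc when down, 102 mm above the table. The bird's sloping shoulder, about 45 mm higher, reaches from its neck (13 mm from the axis) to 27 mm. Axes as the stand
- clip_seat (a point): midway between the two forks, where the axis of the brush handle lies when fully home: 160 mm above the table, stand y 130 mm. Axes as the stand; the brush lies along stand y, tip toward -y. Forks 8 mm thick at y -40 and +40 mm from here, open upward, slot 13 mm, flared on the -x side, tops 25 mm above this point. Between them (52 mm clear) nothing is higher than 29 mm below this point
- jaw (a joint): opening angle of the clip's sprung hinged jaw (rad), 0 shut: two steel plates on one pin, on the +x side just inside the forks; their noses (white roller, flared guide reaching 30 mm above the seat) overhang the slot to 12 mm above the seated handle's axis. Pushed straight down with some 5 to 15 N, the handle opens it to about 0.1 rad; it then snaps back (below 0.05) over the handle
- lining_brush: loose brush 216 mm long, about 35 g: round wooden handle 11 mm thick, slim round brass ferrule, slender pointed dark bristles. Origin on the axis 110 mm behind the tip, the place to grip; x axis to the tip. The handle runs from 34 mm before the origin to 105 mm behind it. Starts in a notch of the rest, axis 48 mm high, tip to -y. Belongs with its origin at clip_seat, tip 20 mm from wheel axis
- brush_tip (a point): bristle tip of the lining brush, on its axis, 110 mm in front of its origin. Axes as the brush
- brush_rest: fixed wooden rest, base 150 x 110 mm, position and yaw vary. Origin under its middle. Two notched boards, 8 mm thick, at its y = -40 and +40 mm carry the brushes along its y, in notches 15 mm wide, 8 mm deep at x = -33 and +33 mm; handle axes 48 mm above the table. Between the boards nothing is higher than 8 mm
- flat_brush: loose brush in the other notch, 66 mm beside the lining brush: same wooden handle, but a wide flat ferrule and flat pale bristles 26 mm wide. Which notch holds which brush varies. Leave it in its notch. Origin on its axis about midway between the boards, x axis to its tip
- cam (a joint): angle of the cam shaft and lever (rad): 0 at rest, the lever leaning 60 degrees from upright toward the stand's -x side (the robot); grows as the lever is swung up and away from the robot. Highest lift at 1.05, lever straight up; beyond it the wheel sinks again, stop at 1.75. Let go, it springs back to 0 from anywhere; it takes about 3 to 5 N at the ball along its circle
- cam_lever: the lever: hub, steel rod 10 mm thick, black ball 30 mm in diameter 110 mm from the shaft's axis. It swings in the plane stand y = -105 mm. Origin on the shaft's axis in that plane; its frame equals the stand's at cam = 0 and turns with it about the stand's y
- lever_ball (a point): centre of the lever's black ball, 95 mm above the table at rest, 150 mm at the top. Push it up and over from its stand -x side (8 to 15 N sideways at first), following its circle, and close the fingers on its two stand-x sides when it is upright; pinched on its stand-y sides it tends to creep out of the pads as it turns. Free space: 55 mm on either y side, more on the -x side
- cam_shaft (a point): point on the cam shaft's axis in the plane of the lever: stand x 0, y -105 mm, 40 mm above the table; the ball's centre moves on a circle of 110 mm radius about it. Axes as the stand
- lift (a joint): height of the wheel above its lowest position (m): 0 at rest, about 0.0066 at the cam's highest lift
- bird_a: loose toy bird, yellow and orange, 88 mm high, 60 mm across, origin under its base; leave alone
- bird_b: another such loose bird; leave alone
- bird_c: another such loose bird; leave alone
- paint_pot_a: open clear pot of crimson paint, 50 mm across, 58 mm high, origin under its base; leave alone
- paint_pot_b: open clear pot of black paint, 46 mm across, 50 mm high, origin under its base; leave alone
- brush_mug: white mug with brushes standing in it, 72 mm across, 85 mm high without and 190 mm with the brushes, origin under its base; leave alone
Mind the look-alikes: they are no part of the job. Leave any blue or white look-alike of the lining_brush alone.

How it is judged:
On the way, in this order (a step that is already met when the one before it is completed fails the run):
1. the lining brush is snapped home in both forks with its tip over the bird's shoulder, the jaw shut over it, and let go (x of lining_brush in the frame of banding_stand between -0.004 and 0.004 m and z of lining_brush in the frame of banding_stand between 0.156 and 0.164 m and y of brush_tip in the frame of banding_stand between 0.008 and 0.032 m and angle between the x axis of lining_brush and the y axis of banding_stand, either way round below 0.06 rad and value of joint jaw below 0.05 rad and contact force between the fingers and lining_brush below 0.1 N), for 0.2 s.
2. the lever is held by the fingers at the cam's highest lift (value of joint cam between 0.93 and 1.17 rad and value of joint lift above 0.006 m and contact force between the fingers and cam_lever above 0.8 N and velocity of joint cam between -0.1 and 0.1 rad/s), for 0.3 s.
At the end, for the whole second after the job is handed in: Fingers hold the lever still (0.8 N or more) at the top: cam 0.93 to 1.17 rad, wheel 6.0 mm up or more. The lining brush, not touched by the fingers, lies home in the clip: within 4 mm sideways and in height, 0.06 rad along it, tip 8 to 32 mm from the wheel axis, jaw under 0.05 rad (all of step 1 and all of step 2); the arm keeps its last pose, push and grip.
It fails at once if the flat brush moved more than 20 mm (distance of flat_brush from where it was at the start of the episode above 0.02 m).
It fails at once if a bird, paint pot or the mug moved more than 30 mm (distance of any of bird_a, bird_b, bird_c, paint_pot_a, paint_pot_b, brush_mug from where it was at the start of the episode above 0.03 m).
It also fails if it takes over 48 s, if anything falls off the work surface, if the arm or the gripper's body presses on something with over 40 N, if the wrist force passes 120 N, or if a joint passes its speed limit or range.

## Robot

A 7-joint arm with a two-finger parallel gripper is mounted at the origin on the work surface. World frame = base frame: x ahead of the robot, y to its left, z up, the work surface at z = 0. Lengths are in m, angles in rad, forces in N, time in s.
With the tool pointing down it reaches from about 0.425 to 0.925 m from the base axis. Payload 6.8 kg.
Tool frame: the origin (TCP) lies on the front face of the gripper's body, between the roots of the fingers; the fingertips stand 73 mm ahead of it and the grasp point (between the pads) lies 54 mm ahead of it (env.nose_length is the distance from the TCP to the fingertips, in m); z points along the fingers, y is the line along which they close (so a half turn about z gives the same grasp; the last joint's range is limited). The gripper opens to 85 mm and grips with 20 to 120 N. Pads are 22 mm wide; open, the fingers measure 114 mm over their backs; the gripper's body (76 mm by 85 mm) begins 54 mm behind the grasp point. The pads swing forward as they close: fully open they stand 13 mm farther back than shut.
Start: joints at [1.24, 0.477, 0.022, 1.555, -0.011, 1.109, -0.083], TCP at [0.149, -0.658, 0.304] pointing down, gripper open.
Joint ranges: [-2.96, 2.96], [-0.34, 2.1], [-1.41, 1.46], [0.24, 2.44], [-1.37, 4.51], [0.17, 1.92], [-2.96, 2.96]. Speed limits (rad/s): [2.39, 2.39, 3.14, 3.14, 3.14, 3.14, 3.14].

## Interface

Orientations are given as a unit quaternion [w, x, y, z].
In Python, from cell import env, kin, camera, calibration, job gives the robot as it stands. The module is installed in compiled form; this text tells all that it offers. Calls block until the motion is done:
- env.reach(position, orientation): joint-space move of the TCP to a pose.
- env.movel(position, velocity=0.15, rot=None, stop_force=None): straight line of the TCP; rot=None keeps the orientation; velocity is the mean speed in m/s. With stop_force (N) it stops when the force on the tool has changed by that much, and returns True; else False.
- env.goto_joints(angles): joint-space move.
- env.grip(opening, f_grip=None): finger opening in m; f_grip is the grip in N (None keeps the last); returns when the fingers have stopped.
- env.dwell(seconds).
- kin.inverse_kinematics(position, orientation): joint angles nearest the present ones, or None.
- env.get_state(): the state.
- camera(name): name is "scene" or "side" or "wrist"; returns (picture, depth): 480x640x3 uint8, blue, green, red; 480x640 float32, m along the optical axis (not along the pixel's ray), 0 where there is no reading.
- calibration(name): a dict with "fx", "fy", "cx", "cy" (pixels), "k1" (the pictures are not rectified: a ray, as slopes to the right and down, at radius r is drawn at 1 + k1 r^2 times it, then the intrinsics apply), "rvec" (rotation vector, rad) and "tvec" (3), from world to camera coordinates, as OpenCV has them. Camera axes: x right, y down, z forward; pixel columns grow to the right and rows downward; lengths in m; the calibration is good to about 2 mm. A picture is of the moment at which its call begins: read the wrist's pose just before it. calibration takes no time and is no camera call; for the wrist camera it gives the pose at the moment of the call.
A pose or a line that the arm cannot do raises env.PlanningError and nothing moves.
- job.job_done(): hands the job in; it is judged then, once.
The state is a dict: "time": time; "qpos": joint angles; "joint_velocities": joint speeds; "joint_torque": joint torques, N m; "tcp_pos": TCP position; "orientation": TCP orientation; "force": force on the tool from outside, world axes, zero at the start; "torque": the same for the moment, N m; "opening": finger opening in m; "gripper_force": force on a finger pad.
Only numpy, scipy, OpenCV 4.12 (cv2) and the standard library are available. Lean on these libraries where they do the work, as an engineer would, in place of code of your own. Each camera call takes 0.05 s, during which the arm holds its last target. There are 200 camera calls.

## Working session

There is one attempt and no reset: what is moved stays moved. The work goes in short steps, each a Python script; the robot and the scene stay as the last script left them, time stands still between calls to the robot, and variables do not carry over. Pictures are saved under pics/ and viewed, at most 10 in all, crops included, and the job is handed in when it is done.

```bash
mkdir -p pics
cat > h.py <<'E'
import numpy as np, cv2
from cell import env, kin, camera, calibration, job
from scipy.spatial.transform import Rotation as R
def cal(n):
    c=calibration(n); Rm=cv2.Rodrigues(np.array(c["rvec"],float))[0]; return c,Rm,np.array(c["tvec"],float).ravel()
def slopes(c,uv):
    uv=np.atleast_2d(uv).astype(float); d=np.c_[(uv[:,0]-c["cx"])/c["fx"],(uv[:,1]-c["cy"])/c["fy"]]
    s=d.copy()
    for _ in range(20): s=d/(1+c["k1"]*(s**2).sum(1,keepdims=True))
    return s
def rays(n,uv,C=None):
    c,Rm,t=C or cal(n); s=slopes(c,uv); d=np.c_[s,np.ones(len(s))]@Rm; return -Rm.T@t,d
def onplane(n,uv,z,C=None):
    o,d=rays(n,uv,C); return o+d*((z-o[2])/d[:,2])[:,None]
def cloud(n,depth,C=None):
    v,u=np.mgrid[:480,:640]; o,d=rays(n,np.c_[u.ravel(),v.ravel()],C)
    return (o+d*depth.reshape(-1,1)).reshape(480,640,3)
def project(n,P,C=None):
    c,Rm,t=C or cal(n); p=np.atleast_2d(P)@Rm.T+t; s=p[:,:2]/p[:,2:]
    s=s*(1+c["k1"]*(s**2).sum(1,keepdims=True)); return np.c_[s[:,0]*c["fx"]+c["cx"],s[:,1]*c["fy"]+c["cy"]]
def quat(yaw,):  # tool down, tool y axis (closing) at angle yaw from world y
    r=R.from_euler('z',yaw)*R.from_quat([1,0,0,0]); q=r.as_quat(); return [q[3],q[0],q[1],q[2]]
E
python3 - <<'E'
from h import *
s=env.get_state(); print(s["time"],s["tcp_pos"],s["orientation"],s["opening"])
for n in("scene","side"):
    C=cal(n); p,d=camera(n); cv2.imwrite(f"pics/{n}0.png",p); np.savez(f"pics/{n}0.npz",p=p,d=d)
    print(n,-C[1].T@C[2],C[1][2],C[0]["fx"])
E
```

```text
0.0 [ 0.14902347 -0.65786127  0.30290921] [-9.03641315e-04  9.93803672e-01  1.11145910e-01 -1.78722498e-04] 0.08541058083832125
scene [1.26710774 0.21569695 0.90585041] [-0.67099285 -0.2233711  -0.70701765] 437.0279577177153
side [ 0.38216017 -1.18138686  0.81088733] [ 0.09515019  0.85661601 -0.50710497] 552.4992220832369
```

View pics/scene0.png

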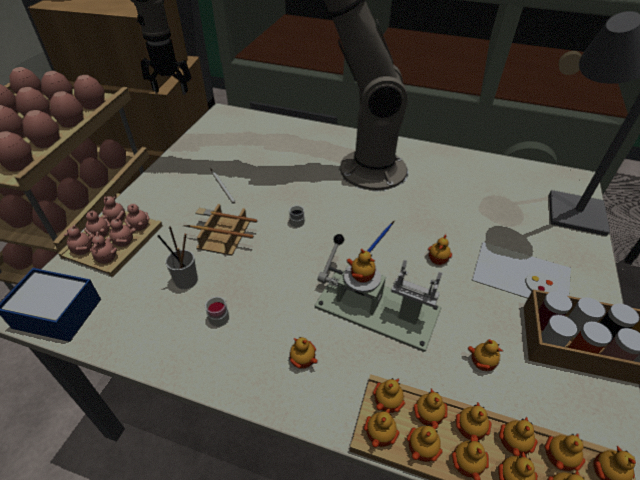

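View pics/side0.png

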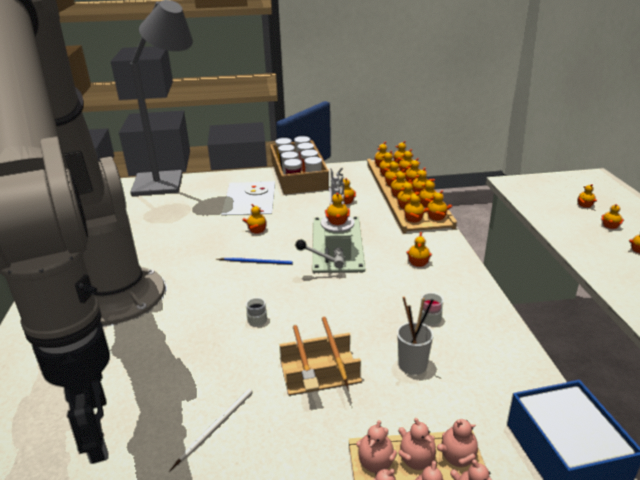

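Scene view: the rest is at (222,230), the stand at about (380,290), with the black ball at (338,240). The blue look-alike is at (380,236) and the white one at (222,186), both lying on the table. Side view: the rest is at (318,360). The left brush, near (308,378), ends in a wide pale ferrule, so it is the flat brush. The right one, (325,320) to (345,380), looks slender and is probably the lining brush. I'll confirm this with a crop and measure.

Run:
```python
from h import *
D={n:np.load(f"pics/{n}0.npz") for n in("scene","side")}
A=cv2.resize(D["scene"]["p"][170:270,170:270],(400,400),interpolation=3)
B=cv2.resize(D["side"]["p"][310:410,270:370],(400,400),interpolation=3)
cv2.imwrite("pics/crop1.png",np.hstack([A,B]))
for n in D:
    p,d=D[n]["p"],D[n]["d"]; X=cloud(n,d); hsv=cv2.cvtColor(p,cv2.COLOR_BGR2HSV)
    near=(d>0)&(np.abs(X[...,1])<.6)&(X[...,0]>.2)&(X[...,0]<1.1)
    # table height check
    print(n,"table z",np.median(X[...,2][near&(abs(X[...,2])<.006)]))
    g=(hsv[...,0]>35)&(hsv[...,0]<85)&(hsv[...,1]>25)&near&(X[...,2]>.004)&(X[...,2]<.02)
    k,l,st,_=cv2.connectedComponentsWithStats(cv2.morphologyEx(g.astype(np.uint8),cv2.MORPH_CLOSE,np.ones((9,9))))
    i=1+st[1:,4].argmax(); m=(l==i)&g; v,u=np.nonzero(m)
    P=onplane(n,np.c_[u,v],.012)
    r=cv2.minAreaRect(P[:,:2].astype(np.float32)); print(n,"plate",st[i],r, "z",np.median(X[m][:,2])); print(cv2.boxPoints(r))
    # wood rest + handles: brown pixels
    w=(hsv[...,0]>5)&(hsv[...,0]<25)&(hsv[...,1]>90)&near&(X[...,1]<-.1)&(X[...,2]>.003)&(X[...,2]<.07)
    k,l,st,c=cv2.connectedComponentsWithStats(w.astype(np.uint8))
    for j in range(1,k):
        if st[j,4]>60:
            Q=X[l==j]; print(n,"wood",st[j],Q.mean(0).round(3),Q.min(0).round(3),Q.max(0).round(3))
            hi=Q[Q[:,2]>.046]; print("  hi",len(hi))
    # black ball
    b=(hsv[...,2]<40)&near&(X[...,2]>.06)&(X[...,2]<.14)
    k,l,st,c=cv2.connectedComponentsWithStats(b.astype(np.uint8))
    for j in range(1,k):
        if st[j,4]>30: print(n,"black",st[j],c[j].round(1),np.median(X[l==j],0).round(3), onplane(n,c[j],.095).round(4))
```

```text
scene table z 0.001024558153693067
scene plate [ 315  269  126   83 3859] ((0.5837498307228088, 0.15068989992141724), (0.28991490602493286, 0.15007278323173523), 81.97722625732422) z 0.012497890576974147
[[ 0.48921657  0.01762377]
 [ 0.6378206  -0.00332139]
 [ 0.6782831   0.28375602]
 [ 0.52967906  0.3047012 ]]
scene wood [ 189  204   68   51 1670] [ 0.482 -0.335  0.028] [ 0.394 -0.428  0.003] [ 0.551 -0.232  0.059]
  hi 569
scene wood [ 95 219  67  57 930] [ 0.626 -0.56   0.022] [ 0.498 -0.6    0.003] [ 0.716 -0.531  0.066]
  hi 83
scene black [334 235  10   9  75] [338.4 238.9] [0.477 0.012 0.104] [[0.4671 0.0092 0.095 ]]
scene black [168 248  16  20 105] [178.2 256.9] [ 0.667 -0.351  0.099] [[ 0.663  -0.3547  0.095 ]]
scene black [ 63 276  24   6  39] [ 74.9 278.5] [ 0.796 -0.567  0.077] [[ 0.8065 -0.5502  0.095 ]]
scene black [ 24 281  69  48 455] [ 64.3 309.4] [ 0.884 -0.523  0.07 ] [[ 0.889  -0.5097  0.095 ]]
scene black [338 285  15   6  31] [343.1 287.4] [0.607 0.058 0.078] [[0.6208 0.0673 0.095 ]]
scene black [354 290  21  15  36] [366.2 295.5] [0.616 0.124 0.084] [[0.6264 0
[... 537 characters left out ...]
-0.01000369]
 [ 0.66875076  0.28961965]
 [ 0.5312445   0.30743146]]
side wood [ 280  317   82   78 3677] [ 0.468 -0.345  0.031] [ 0.391 -0.436  0.003] [ 0.547 -0.234  0.059]
  hi 1196
side wood [429 433  19  31 279] [ 0.642 -0.576  0.026] [ 0.621 -0.6    0.013] [ 0.66  -0.539  0.065]
  hi 50
side wood [386 434  22  35 380] [ 0.571 -0.575  0.027] [ 0.55  -0.6    0.014] [ 0.587 -0.537  0.066]
  hi 72
side wood [349 436  22  39 391] [ 0.503 -0.572  0.022] [ 0.492 -0.6    0.009] [ 0.52  -0.534  0.067]
  hi 38
side black [297 241   9   8  54] [300.6 244.8] [0.468 0.002 0.101] [[0.4678 0.0113 0.095 ]]
side black [411 315  15  25  68] [417.  327.6] [ 0.663 -0.359  0.103] [[ 0.6662 -0.3481  0.095 ]]
```

View pics/crop1.png

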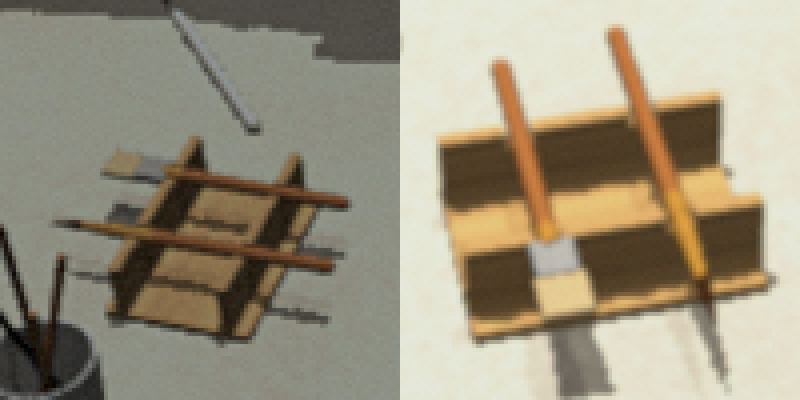

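The crop settles which brush to take. The brush nearer the robot, at scene (200,212) with the wide grey ferrule and flat pale bristles, is the flat brush. The far one, tip near scene (184,225) and butt near (253,237), is slender and pointed: that is the lining brush. The ball position predicted from the plate pose matches the measured one to within 2 mm. Next I'll hover over the brush and look with the wrist camera.

Run:
```python
from h import *
t=onplane("scene",[183.8,225.5],.048)[0]; e=onplane("scene",[253.2,236.8],.048)[0]; e2=onplane("side",[323.8,317.5],.048)[0]
print(t,e,e2,np.linalg.norm(t-e))
e=(e+e2)/2; d=(t-e)[:2]/np.linalg.norm((t-e)[:2]); o=e[:2]+d*.106; th=np.arctan2(d[1],d[0]); print("origin",o,"dir",th)
# tool closing axis perpendicular to the brush: tool x along +-brush axis
yaw=th+np.pi; yaw=(yaw+np.pi/2)%np.pi-np.pi/2; yaw=yaw+np.pi if yaw<0 else yaw
print("yaw",yaw)
env.reach([o[0],o[1],.27],quat(yaw)); env.grip(.05)
s=env.get_state(); print(s["time"],s["tcp_pos"],s["qpos"].round(2) if hasattr(s["qpos"],"round") else s["qpos"])
C=cal("wrist"); p,dp=camera("wrist"); np.savez("pics/w1.npz",p=p,d=dp,rv=C[1],t=C[2]); cv2.imwrite("pics/w1.png",p)
print(project("wrist",[[*o,.048],[*(o+d*.11),.048],[*(o-d*.105),.048]],C))
```

```text
[ 0.51486762 -0.43865222  0.048     ] [ 0.49154526 -0.23110562  0.048     ] [ 0.49360767 -0.22808947  0.048     ] 0.2088528782282391
origin [ 0.50381536 -0.33500005] dir -1.4645693408022311
yaw 1.6770233127875622
2.2917 [ 0.50374805 -0.33513471  0.27002005] [ 0.81  0.43 -0.43  1.74  0.21  1.01  0.41]
[[309.00468169 222.16180623]
 [309.10378221 353.25885428]
 [308.90421971  67.59641267]]
```

View pics/w1.png

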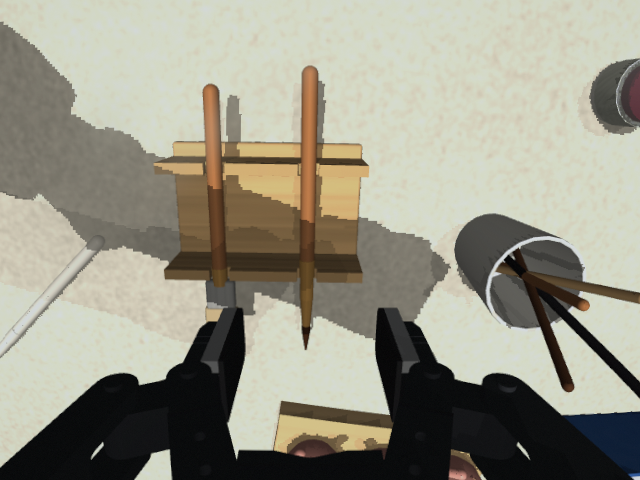

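Wrist view: the lining brush's butt is at (310,66) and its tip at (306,349). The flat brush lies well to the left, with its butt at (211,86). I'll measure the axis from these pixels and grasp.

Run:
```python
from h import *
w=np.load("pics/w1.npz"); C=(calibration("wrist"),w["rv"],w["t"])
P=onplane("wrist",[[306,349],[310,66]],.048,C); L=np.linalg.norm(P[0]-P[1]); print(P,L)
d=(P[0]-P[1])[:2]/L; m=P[:,:2].mean(0); o=m-d*.002; th=np.arctan2(d[1],d[0]); yaw=th+np.pi
print("o",o,"yaw",yaw)
env.movel([*o,.17],rot=quat(yaw),velocity=.25)
env.movel([*o,.102],velocity=.1)
env.grip(0,60); s=env.get_state(); print(s["opening"],s["gripper_force"],s["force"],s["tcp_pos"])
env.movel([*o,.30],velocity=.25)
s=env.get_state(); print(s["time"],s["opening"],s["gripper_force"])
np.save("grasp.npy",[*o,yaw])
# look at the held brush and at the stand with the wrist
ys=np.array([np.sin(.135),np.cos(.135)]); O=np.array([.5822,.1497])-.05*ys
c=O+.13*ys; print("clip est",c)
env.reach([c[0]-.02,c[1]-.12,.36],quat(np.pi/2-.135))
C=cal("wrist"); p,dp=camera("wrist"); np.savez("pics/w2.npz",p=p,d=dp,rv=C[1],t=C[2]); cv2.imwrite("pics/w2.png",p)
s=env.get_state(); print(s["time"],s["tcp_pos"],s["opening"])
```

```text
[[ 0.51256303 -0.44065926  0.048     ]
 [ 0.49329085 -0.22952909  0.048     ]] 0.21200793527342493
o [ 0.50274514 -0.33310246] yaw 1.6618250743328955
0.008823755024281624 58.52013945579529 [-0.6579125  -0.62173978  3.71472667] [ 0.50295779 -0.33329996  0.10252272]
5.1167 0.008859655265112008 58.4172123670578
clip est [0.59296722 0.22897211]
6.825 [0.57331382 0.10729827 0.35954104] 0.008903692913313936
```

View pics/w2.png

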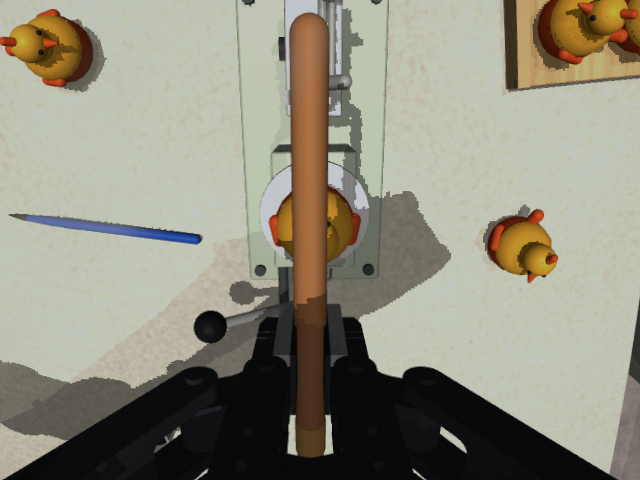

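Wrist view: the brush is held straight, with its butt at (310,13) and the ferrule joint at about (311,430). The wheel disc is near (314,212), and the clip is hidden behind the handle at the top. I'll shift sideways for a clear view of the clip.

Run:
```python
from h import *
w=np.load("pics/w2.npz"); C=(calibration("wrist"),w["rv"],w["t"])
print("cam",-C[1].T@C[2],"fx",C[0]["fx"])
g=np.array([.57331,.10730]); B=onplane("wrist",[[310,13],[310.5,430]],.3055,C)
print("butt,ferrule",B, np.linalg.norm(B[:,:2]-g,axis=1),"axis",np.arctan2(*(B[0]-B[1])[:2]))
print("wheel",onplane("wrist",[[314,213],[259,213],[370,213]],.102,C))
ys=np.array([np.sin(.135),np.cos(.135)]); xs=np.array([ys[1],-ys[0]]); c=np.array([.59297,.22897])
q=c-.065*xs-.115*ys; env.movel([*q,.36],velocity=.25)
C=cal("wrist"); p,dp=camera("wrist"); np.savez("pics/w3.npz",p=p,d=dp,rv=C[1],t=C[2]); cv2.imwrite("pics/w3.png",p)
cv2.imwrite("pics/w3c.png",cv2.resize(p[0:260,260:560],(720,624)[:2],interpolation=3)[:600])
print(project("wrist",[[*c,.16]],C),env.get_state()["time"],C[1].T@-C[2])
```

```text
cam [0.58494561 0.18655295 0.42894595] fx 416.6837713755373
butt,ferrule [[0.58829274 0.21099698 0.3055    ]
 [0.56958442 0.07362241 0.3055    ]] [0.10477378 0.03388304] axis 0.13535210089438415
wheel [[0.57693157 0.10491353 0.102     ]
 [0.53290987 0.11099758 0.102     ]
 [0.62178618 0.09878438 0.102     ]]
[[416.66088368  46.81553275]] 7.275 [0.52415254 0.20230136 0.42975268]
```

View pics/w3c.png

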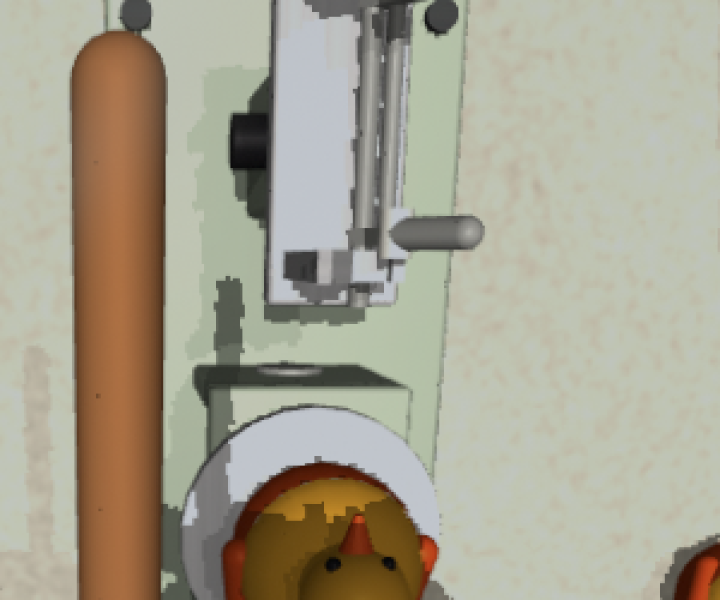

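The grasp sits at the brush origin: butt 104.8 mm and ferrule joint 33.9 mm away, against 105 and 34 expected. In the crop, the near fork and jaw are at about (345,270), but the clip runs off the top of the picture. I'll take a closer view of it.

Run:
```python
from h import *
ys=np.array([np.sin(.135),np.cos(.135)]); xs=np.array([ys[1],-ys[0]]); c=np.array([.59297,.22897])
q=c-.075*xs-.03*ys; env.movel([*q,.32],velocity=.25)
C=cal("wrist"); p,dp=camera("wrist"); np.savez("pics/w4.npz",p=p,d=dp,rv=C[1],t=C[2]); cv2.imwrite("pics/w4.png",p)
u=project("wrist",[[*c,.16]],C)[0]; print(u,env.get_state()["time"])
a=int(max(0,min(340,u[0]-150))); b=int(max(0,min(255,u[1]-112))); print("crop origin",a,b)
cv2.imwrite("pics/w4c.png",cv2.resize(p[b:b+225,a:a+300],(800,600),interpolation=3))
```

```text
[440.73486749 200.84144045] 7.85
crop origin 290 88
```

View pics/w4c.png

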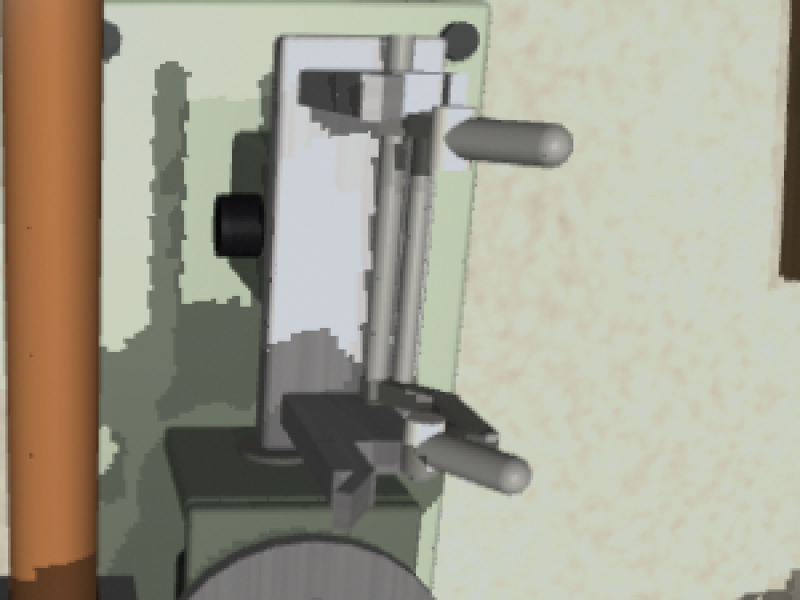

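The crop shows the far fork near crop (380,95) and the near fork near (355,460), with the jaw pins to the right. I'll take cross-sections of the forks from the depth image.

Run:
```python
from h import *
w=np.load("pics/w4.npz"); C=(calibration("wrist"),w["rv"],w["t"]); X=cloud("wrist",w["d"],C)
ys=np.array([np.sin(.135),np.cos(.135)]); xs=np.array([ys[1],-ys[0]]); c=np.array([.59297,.22897])
P=X[(w["d"]>0)&(X[...,2]>.125)&(X[...,2]<.2)]; L=np.c_[(P[:,:2]-c)@xs,(P[:,:2]-c)@ys,P[:,2]-.16]*1000
L=L[(abs(L[:,0])<40)&(abs(L[:,1])<60)]
print(len(L)); H=lambda a,lo,hi,s:np.histogram(a,np.arange(lo,hi+s,s))[0]
def show(M,a,b,ra,rb,s):
    G,_,_=np.histogram2d(M[:,b],M[:,a],[np.arange(rb[0],rb[1]+s,s),np.arange(ra[0],ra[1]+s,s)])
    for i in range(G.shape[0]-1,-1,-1): print(f"{rb[0]+i*s:4d} "+"".join('.' if v==0 else str(min(9,int(v))) for v in G[i]))
print("top view x -40..40 step2 / y, z>8"); show(L[L[:,2]>8],0,1,(-40,40),(-60,60),2)
for lo,hi in((-50,-33),(33,50)):
    print("xz y",lo,hi); show(L[(L[:,1]>lo)&(L[:,1]<hi)],0,2,(-40,40),(-20,36),2)
p=w["p"]; hsv=cv2.cvtColor(p,cv2.COLOR_BGR2HSV)
```

```text
6544
top view x -40..40 step2 / y, z>8
  58 ........................................
  56 ........................................
  54 ........................................
  52 ........................................
  50 ........................................
  48 ........................................
  46 ..........1598231.......................
  44 ..........1999988.......................
  42 ..........3998885.......................
  40 ...........998875...8794................
  38 ..........1997745..2999999996...........
  36 ...................29999999997..........
  34 ...................49999999999..........
  32 ...................39999999996..........
  30 ....................9999999951..........
  28 ...................199781...............
  26 ........................................
  24 ........................................
  22 ........................................
  20 ........................................
  18 ........................................
  16 ........................................
  14 ........................................
  1
[... 3598 characters left out ...]
..........
   8 ...........59......891.21...............
   6 ...........66......29...................
   4 ...........39.......1...................
   2 ...........29...........................
   0 ...........29...........................
  -2 ...........69.........299...............
  -4 ...........29.......115991..............
  -6 ...........49......999992...............
  -8 ...........19......999981...............
 -10 ...........58.....331...................
 -12 ...........39..1241.....................
 -14 ...........37.1211......................
 -16 ...........59311........................
 -18 ...........59.1..............31.........
 -20 ...........66...........................
```

Run:
```python
from h import *
w=np.load("pics/w4.npz"); C=(calibration("wrist"),w["rv"],w["t"]); X=cloud("wrist",w["d"],C); s=env.get_state()
ys=np.array([np.sin(.135),np.cos(.135)]); xs=np.array([ys[1],-ys[0]]); c=np.array([.59297,.22897])
P=X[(w["d"]>0)&(X[...,2]>.125)&(X[...,2]<.2)]; L=np.c_[(P[:,:2]-c)@xs,(P[:,:2]-c)@ys,P[:,2]-.16]*1000
for lo,hi in((-44,-34),(37,48)):
    F=L[(L[:,1]>lo-3)&(L[:,1]<hi+3)&(L[:,0]>-25)&(L[:,0]<10)]
    o=F[(F[:,2]>-20)&(F[:,2]<8)&(F[:,0]<-11)]; b=F[(F[:,2]<-4.5)&(F[:,2]>-9)&(F[:,0]>-5)&(F[:,0]<5)]
    t=F[(F[:,2]>21)&(F[:,0]<-5)]; sl=F[(F[:,2]>13)&(F[:,2]<20)&(F[:,0]<-3)]; k=np.polyfit(sl[:,2],sl[:,0],1)
    inn=F[(F[:,2]<8)&(F[:,2]>-3)&(F[:,0]<0)]
    print("outer x",np.percentile(o[:,0],[10,50]).round(2),"top y",np.percentile(t[:,1],[2,50,98]).round(1),"top x",np.percentile(t[:,0],[2,98]).round(1),"slope x@z16",np.polyval(k,16).round(2),"slot bottom z",np.median(b[:,2]).round(2),"inner max",np.percentile(inn[:,0],[95,99]).round(1))
    r=L[(L[:,1]>lo-15)&(L[:,1]<hi+15)&(L[:,0]>-4)&(L[:,2]>20)]; kr=np.polyfit(r[:,2],r[:,0],1); print("guide x@z25",np.polyval(kr,25),"mean y",r[:,1].mean())
p=w["p"]; hsv=cv2.cvtColor(p,cv2.COLOR_BGR2HSV)
m=(hsv[...,0]<20)&(hsv[...,1]>90); U=[]
for v in range(100,280,20):
    u=np.nonzero(m[v,280:335])[0]+280; U.append([(u.min()+u.max())/2,v])
B=onplane("wrist",U,s["tcp_pos"][2]-.054,C); print(U[0],U[-1]); print("brush lateral vs tcp mm",((B[:,:2]-s["tcp_pos"][:2])@xs*1000).round(2),((B[:,:2]-s["tcp_pos"][:2])@ys*1000).round(0))
print(s["tcp_pos"],s["orientation"])
```

```text
outer x [-15.33 -15.  ] top y [-41.3 -36.9 -33.3] top x [-17.5 -12. ] slope x@z16 -10.21 slot bottom z -6.08 inner max [-6.8 -6.3]
guide x@z25 13.157350975002085 mean y -28.170525359188474
outer x [-16.1  -15.89] top y [39.  42.4 46.1] top x [-18.1 -12.7] slope x@z16 -10.14 slot bottom z -5.95 inner max [-15.5  -0. ]
guide x@z25 12.418252104283583 mean y 35.010596937541926
[np.float64(309.5), 100] [np.float64(309.5), 260]
brush lateral vs tcp mm [0.18 0.04 0.04 0.18 0.18 0.03 0.18 0.18 0.18] [83. 77. 72. 66. 60. 54. 48. 41. 35.]
[0.51551615 0.20844133 0.31973629] [ 3.37557267e-05  7.53677581e-01  6.57244286e-01 -2.26890758e-04]
```

The fork spacing comes out at 79.9 mm and the slot bottom 6.0 mm below the seat, both matching the description. The refined seat is shifted (-0.4, +2.6) mm, with the stand axis at 0.125 rad. Inserting now.

```bash
cat >> h.py <<'E'
_y0=np.array([np.sin(.135),np.cos(.135)]); _x0=np.array([_y0[1],-_y0[0]])
SEAT=np.array([.59297,.22897])-.0004*_x0+.0026*_y0
YS=np.array([np.sin(.125),np.cos(.125)]); XS=np.array([YS[1],-YS[0]]); O=SEAT-.13*YS; Q=quat(np.pi/2-.125)
E
python3 - <<'E'
from h import *
def st(l):
    s=env.get_state(); print(l,round(s["time"],2),s["tcp_pos"].round(4),s["force"].round(1),round(s["opening"],4),round(s["gripper_force"],1))
print(SEAT,O)
env.movel([*SEAT,.32],rot=Q,velocity=.15); env.movel([*SEAT,.25],velocity=.15); st("above")
for z in (.235,.225,.2195,.2145):
    r=env.movel([*SEAT,z],velocity=.04,stop_force=35); st(f"z{z} {r}")
    if r: break
C=cal("wrist"); p,dp=camera("wrist"); np.savez("pics/w5.npz",p=p,d=dp,rv=C[1],t=C[2]); cv2.imwrite("pics/w5.png",p)
E
```

```text
[0.59292357 0.23160018] [0.57671586 0.10261448]
above 9.16 [0.593  0.2318 0.2508] [-0.1  1.6  0.1] 0.0085 58.5
z0.235 False 9.68 [0.5929 0.2316 0.2348] [ 0.1 -0.2 -0.4] 0.0088 58.6
z0.225 False 10.08 [0.5918 0.2324 0.2244] [-4.5  2.7 -2.2] 0.009 58.6
z0.2195 False 10.37 [0.592  0.2319 0.2187] [-4.4  2.9 -5.9] 0.0092 58.4
z0.2145 False 10.64 [0.5931 0.2318 0.2148] [-3.5  2.2 -0.5] 0.0087 59.0
```

View pics/w5.png

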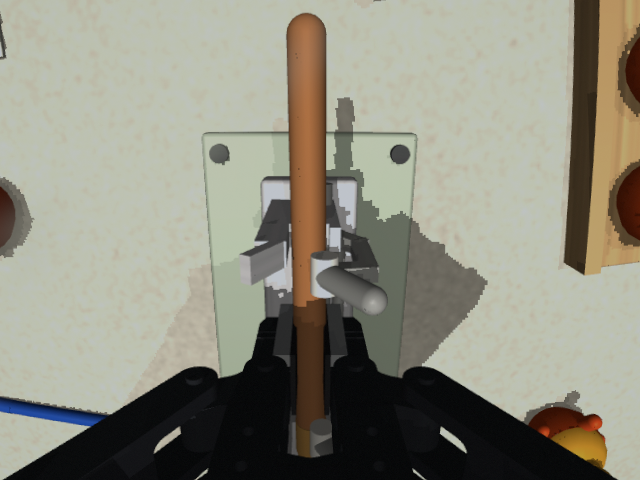

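Wrist view: the handle lies in the fork slot, and the white roller at (325,272) is over the handle with the jaw closed back. The downward force rose to 6 N and then fell to 0.5 N, which is the snap. I'll press a little more, release, lift and check.

Run:
```python
from h import *
def st(l):
    s=env.get_state(); print(l,round(s["time"],2),s["tcp_pos"].round(4),s["force"].round(1),round(s["opening"],4),round(s["gripper_force"],1))
print(env.movel([*SEAT,.2138],velocity=.03,stop_force=20)); st("press")
env.grip(.036); st("open")
env.movel([*SEAT,.33],velocity=.2); st("up")
C=cal("wrist"); p,dp=camera("wrist"); np.savez("pics/w6.npz",p=p,d=dp,rv=C[1],t=C[2]); cv2.imwrite("pics/w6.png",p)
p2,d2=camera("scene"); np.savez("pics/s6.npz",p=p2,d=d2)
X=cloud("wrist",dp,C); hsv=cv2.cvtColor(p,cv2.COLOR_BGR2HSV)
L=np.dstack([(X[...,:2]-SEAT)@XS,(X[...,:2]-SEAT)@YS,X[...,2]-.16])*1000
m=(hsv[...,0]<20)&(hsv[...,1]>90)&(dp>0)&(abs(L[...,0])<15)&(abs(L[...,1])<115)&(L[...,2]>-10)&(L[...,2]<15)
Q_=L[m]; 
for y in range(-110,115,20):
    F=Q_[abs(Q_[:,1]-y)<5]
    if len(F)>8: print(y,len(F),"x",np.percentile(F[:,0],[2,98]).mean().round(2),"top z",np.percentile(F[:,2],95).round(2))
print("y ext",Q_[:,1].min(),Q_[:,1].max())
u=project("wrist",[[*SEAT,.16],[*(SEAT-.11*YS),.16]],C); print(u)
cv2.imwrite("pics/w6s.png",np.hstack([p[:,120:520],cv2.resize(p2[220:340,310:410],(400,480),interpolation=3)]))
```

```text
False
press 10.94 [0.5931 0.2318 0.2146] [-4.9 -0.1  4.7] 0.0086 59.5
open 11.32 [0.5935 0.2311 0.2138] [ 0.2  0.1 -0.1] 0.0361 0.0
up 12.05 [0.5925 0.2311 0.3288] [-0.1 -0.6 -0.9] 0.0358 0.0
-110 267 x -0.18 top z 10.43
-90 110 x 2.0 top z 1.88
-70 156 x 1.9 top z 3.31
-50 204 x 1.57 top z 4.45
-30 128 x 1.04 top z 4.85
-10 257 x 0.9 top z 4.98
10 275 x 0.88 top z 5.29
30 159 x -1.76 top z 5.88
50 335 x 0.29 top z 5.44
70 349 x -0.04 top z 5.83
90 379 x -0.26 top z 6.01
y ext -114.99315994775309 104.13659019416777
[[309.53828909 244.76860086]
 [309.56086244 395.41552779]]
```

View pics/w6s.png

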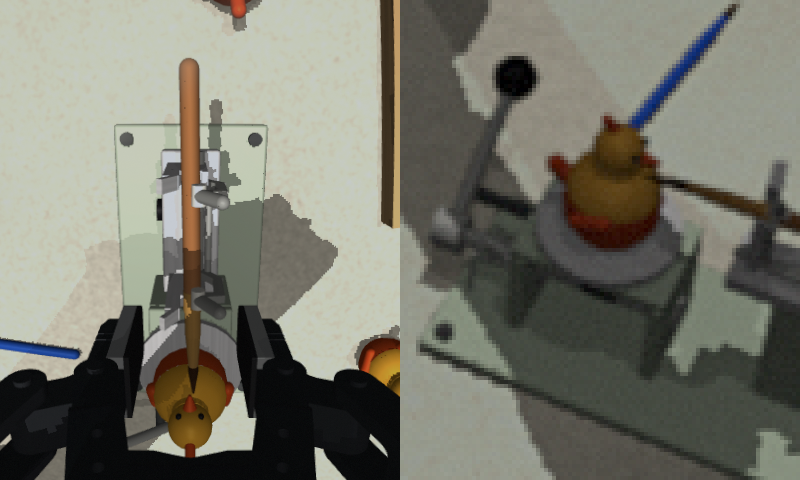

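The handle lies home in both forks under the rollers, with its axis about 0.8 mm off laterally, 0.013 rad off in angle, its top about 5.1 mm above the seat height, and the tip beside the bird's neck over its shoulder. Now the lever.

Run:
```python
from h import *
def st(l):
    s=env.get_state(); print(l,round(s["time"],2),((s["tcp_pos"][:2]-O)@XS*1000).round(1),((s["tcp_pos"][:2]-O)@YS*1000).round(1),(s["tcp_pos"][2]*1000).round(1),"F",(s["force"]@np.array([*XS,0])).round(1),(s["force"]@np.array([*YS,0])).round(1),s["force"][2].round(1),round(s["opening"],4))
def W(x,z): return [*(O+x*XS-.105*YS),z]
def ball(cam): a=np.pi/3-cam; return -.11*np.sin(a),.04+.11*np.cos(a)
bx,bz=ball(0)
env.grip(.056)
env.reach(W(bx+.008,bz+.15),Q); st("over")
print(env.movel(W(bx+.008,bz+.059),velocity=.12,stop_force=8)); st("down")
cams=np.linspace(0,.92,9)
for k,cam in enumerate(cams):
    x,z=ball(cam); r=env.movel(W(x+.013,z+.059-.005*cam/.92),velocity=.05,stop_force=30); st(f"cam{cam:.2f} {r}")
    if r: break
C=cal("wrist"); p,dp=camera("wrist"); cv2.imwrite("pics/w7.png",p)
p2,_=camera("scene"); p3,_=camera("side")
cv2.imwrite("pics/l7.png",np.hstack([cv2.resize(p2[200:300,290:390],(400,400),interpolation=3),cv2.resize(p3[180:280,270:370],(400,400),interpolation=3)]))
```

```text
over 13.52 -86.1 -103.5 245.9 F -0.0 0.5 1.4 0.056
False
down 14.43 -86.8 -104.6 154.5 F 0.7 -0.8 -0.1 0.0558
cam0.00 False 14.68 -83.0 -104.9 154.3 F -5.2 0.6 2.4 0.056
cam0.12 False 15.07 -77.9 -105.0 163.4 F -8.1 1.9 0.1 0.0563
cam0.23 False 15.46 -71.7 -105.0 172.0 F -13.4 2.4 3.5 0.056
cam0.35 False 15.85 -65.1 -104.9 179.7 F -22.6 1.6 12.1 0.0562
cam0.46 False 16.24 -57.9 -104.7 186.5 F -32.6 0.6 25.4 0.0559
cam0.58 False 16.64 -50.2 -104.6 192.6 F -46.0 0.1 42.1 0.0565
cam0.69 True 16.93 -43.4 -104.4 196.9 F -0.4 -0.4 -0.6 0.0559
```

View pics/l7.png

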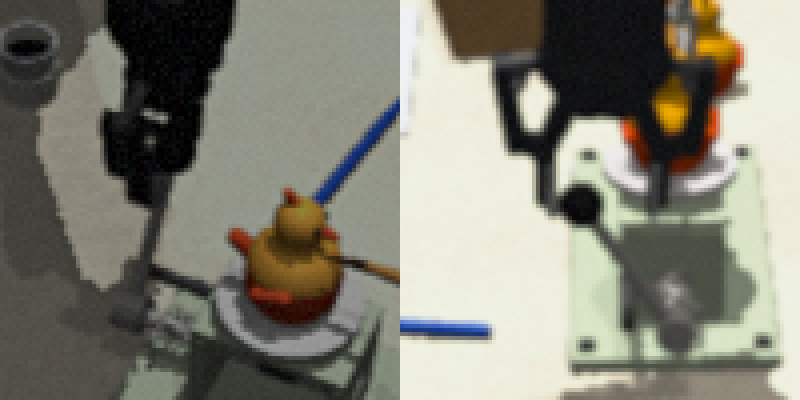

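The side crop shows the ball at (580,203), i.e. side pixel (315,231), resting against the tip of the left finger with the lever part-way up. The sideways and upward forces grew together and then dropped: the finger was ahead of the ball and the contact stuck, then slipped. I'll locate the ball, lower the fingers relative to it, and go on with the force steering the path.

```bash
cat >> h.py <<'E'
def st(l):
    s=env.get_state(); print(l,round(s["time"],2),((s["tcp_pos"][:2]-O)@XS*1000).round(1),((s["tcp_pos"][:2]-O)@YS*1000).round(1),(s["tcp_pos"][2]*1000).round(1),"F",(s["force"]@np.array([*XS,0])).round(1),(s["force"]@np.array([*YS,0])).round(1),s["force"][2].round(1),round(s["opening"],4),round(s["gripper_force"],1))
def W(x,z): return [*(O+x*XS-.105*YS),z]
def ball(cam): a=np.pi/3-cam; return -.11*np.sin(a),.04+.11*np.cos(a)
def findball(name="side"):
    p,_=camera(name); c=project(name,[[*(O-.07*XS-.105*YS),.13]])[0].astype(int); a,b=c[0]-35,c[1]-35
    return p,a,b
def ballxz(uv):  # side pixel -> stand x,z in plane y=-105
    o,d=rays("side",uv); k=((O-.105*YS-o[:2])@YS)/(d[0,:2]@YS); P=o+k*d[0]; return (P[:2]-O)@XS*1000,P[2]*1000
E
python3 - <<'E'
from h import *
x,z=ballxz([315,230.8]); print("ball",x,z,"R",np.hypot(x,z-40),"cam",np.pi/3-np.arctan2(-x,z-40)); st("now")
x0,z0=ballxz([300.6,244.8]); print("rest ball",x0,z0,np.hypot(x0,z0-40))
E
```

```text
ball -59.05243311647551 135.04383307522394 R 111.8951297537424 cam 0.4912504335146698
now 17.08 -43.9 -104.5 196.2 F 0.2 0.3 0.7 0.0562 0.0
rest ball -96.5381198263759 95.52026547993108 111.36475411266233
```

```bash
cat >> h.py <<'E'
def lever(name="side"):  # cam angle from the rod's depth points, 45..88 mm from the shaft
    p,d=camera(name); X=cloud(name,d); l=np.dstack([(X[...,:2]-O)@XS,(X[...,:2]-O)@YS,X[...,2]-.04]); r=np.hypot(l[...,0],l[...,2])
    m=(d>0)&(abs(l[...,1]+.107)<.012)&(r>.045)&(r<.088)&(l[...,2]>.005); a=np.arctan2(-l[...,0][m],l[...,2][m])
    return round(np.pi/3-np.median(a),3),m.sum(),np.percentile(np.pi/3-a,[10,90]).round(2)
E
python3 - <<'E'
from h import *
env.dwell(.1); st("a"); print(lever("side"),lever("scene")); st("b")
E
```

```text
a 17.18 -44.2 -104.5 195.9 F 0.3 -0.3 -0.5 0.0562 0.0
(np.float64(0.486), np.int64(62), array([0.43, 0.54])) (np.float64(0.563), np.int64(53), array([0.52, 0.63]))
b 17.28 -44.4 -104.5 195.6 F 0.0 0.1 -0.9 0.0563 0.0
```

The lever rests at about 0.5 rad against the finger. The cause is clear: I lowered the fingers relative to the ball on the way up, so friction worked against the swing. I'll re-seat lower, then let the fingers rise slightly faster than the ball.

Run:
```python
from h import *
x,z=ball(.44); env.movel(W(x+.0115,z+.051),velocity=.05,stop_force=25); st("low"); print(lever())
off=.051
for cam in (.50,.58,.66,.74,.82,.90):
    x,z=ball(cam); off+=.0008
    r=env.movel(W(x+.012,z+off),velocity=.04,stop_force=30); st(f"cam{cam:.2f} {r}")
    if r: break
    if env.get_state()["force"][2]>8: off+=.002
print(lever(),lever("scene"))
```

```text
low 17.75 -51.6 -105.0 181.0 F -0.1 0.5 0.3 0.0562 0.0
(np.float64(0.518), np.int64(80), array([0.43, 0.82]))
cam0.50 False 18.13 -44.6 -104.9 186.1 F 0.3 -0.9 -0.5 0.056 0.0
cam0.58 False 18.52 -38.9 -105.2 190.2 F -5.5 0.8 -1.1 0.056 2.5
cam0.66 False 18.89 -31.5 -105.2 194.7 F -6.9 0.3 3.1 0.0562 3.9
cam0.74 False 19.27 -23.6 -105.1 198.9 F -10.1 -0.4 7.9 0.0561 5.3
cam0.82 False 19.64 -14.9 -105.0 202.4 F -11.0 -2.0 9.8 0.0561 5.6
cam0.90 False 20.03 -5.5 -105.1 206.3 F -7.1 0.2 2.9 0.0559 3.2
(np.float64(0.829), np.int64(60), array([0.77, 0.89])) (np.float64(0.925), np.int64(56), array([0.88, 0.97]))
```

Run:
```python
from h import *
env.movel(W(-.003,.2055),velocity=.04,stop_force=30); st("pre")
env.grip(.0,40); st("closed"); print(lever(),lever("scene"))
env.movel(W(.0005,.205),velocity=.03,stop_force=30); st("centred")
env.dwell(.4); st("hold"); print(lever(),lever("scene")); st("hold2")
```

```text
pre 20.38 -4.7 -105.0 205.4 F -8.2 -0.4 5.2 0.056 4.1
closed 20.75 -4.2 -104.8 205.9 F -6.7 0.3 7.0 0.0278 38.9
(np.float64(0.958), np.int64(60), array([0.89, 1.02])) (np.float64(1.057), np.int64(39), array([1.02, 1.1 ]))
centred 21.12 -1.5 -104.8 205.9 F -11.0 -1.0 14.9 0.0279 39.7
hold 21.52 -1.6 -104.8 205.9 F -12.4 -1.5 14.5 0.0276 39.6
(np.float64(0.98), np.int64(58), array([0.92, 1.05])) (np.float64(1.076), np.int64(42), array([1.04, 1.12]))
hold2 21.62 -1.5 -104.8 205.9 F -11.1 -1.1 14.5 0.0276 39.6
```

The ball is gripped centrally (opening 27.6 mm, the same 2 mm under the true size as with the brush), and cam is about 1.03. One last check that the brush hasn't moved, then hand in.

Run:
```python
from h import *
def brush(p,d):
    X=cloud("scene",d); h=cv2.cvtColor(p,cv2.COLOR_BGR2HSV); L=np.dstack([(X[...,:2]-SEAT)@XS,(X[...,:2]-SEAT)@YS,X[...,2]-.16])*1000
    m=(h[...,0]<20)&(h[...,1]>80)&(d>0)&(abs(L[...,0])<15)&(L[...,1]>-75)&(L[...,1]<115)&(abs(L[...,2])<14); F=L[m]
    return m.sum(),np.median(F,0).round(1),np.polyfit(F[:,1],F[:,0],1).round(3),F[:,1].max().round(1)
w=np.load("pics/s6.npz"); print(brush(w["p"],w["d"])); a,b=brush(*camera("scene"))[0:2],0; print(a)
st("end"); ok=abs(a[1][0])<5 and abs(a[1][2]-3)<6
if ok: print(job.job_done())
```

```text
(np.int64(262), array([ 3.4, 19.9,  4.5]), array([-0.016,  3.452]), np.float64(102.3))
(np.int64(268), array([ 3.3, 18.6,  4.4]))
end 21.67 -1.5 -104.8 205.9 F -11.4 -0.5 14.9 0.0279 39.6
the job is handed in; nothing more can be done
None
```

The job is handed in: by my measurements the lining brush is snapped home in the clip with its tip over the bird's shoulder, and the gripper holds the lever at the top (cam about 1.03 rad, 40 N grip). I did not measure the wheel lift or the jaw angle directly.

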